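# Hand-turn a flywheel to check that it runs freely

## Robot

A 7-joint arm with a two-finger parallel gripper is mounted at the origin on the work surface. World frame = base frame: x ahead of the robot, y to its left, z up, the work surface at z = 0. Lengths are in mm, angles in rad, forces in N, time in s.
With the tool pointing down it reaches from about 350 to 900 mm from the base axis. Payload 7.2 kg.
Tool frame: the origin (TCP) lies on the centre line of the jaws, within the pads' length; the fingertips stand arm.tips_ahead ahead of it and the grasp point (between the pads) lies 3 mm ahead of it (arm.tips_ahead is the distance from the TCP to the fingertips, in mm); z points along the fingers, y is the direction in which the jaws open and shut (so a half turn about z gives the same grasp; the last joint's range is limited). The gripper opens to 88 mm and grips with 3 to 60 N. Pads are 20 mm wide; open, the fingers measure 115 mm over their backs; the gripper's body (75 mm by 178 mm) begins 61 mm behind the grasp point.
Start: joints at [1.147, 0.411, -0.013, 1.596, 0.006, 1.134, -0.082], TCP at [217.701, -585.862, 244.653] pointing down, gripper open.
Joint ranges: [-2.95, 2.95], [-0.29, 1.99], [-1.47, 1.44], [0.14, 2.54], [-1.03, 4.17], [0.13, 1.85], [-2.86, 2.86]. Speed limits (rad/s): [2.39, 2.39, 3.01, 3.01, 3.14, 3.14, 3.14].

## Interface

Orientations are given as a rotation vector (axis times angle).
In Python, from cell import get_obs, vision, hand_in, arm gives the robot as it stands. The module is installed in compiled form; this text tells all that it offers.
- The arm moves only by the shell command python3 -m handwheel 'ROWS' [FORCE]. ROWS is a JSON object of lists of equal length, an entry for each row: "linear": the shift along the tool's x, y, z in mm, a list of three; "angular": the turn, a rotation vector about the tool's x, y, z in degrees, a list of three; "gripper": the opening, from 0 (shut) to 1 (fully open). A call has 1 to 8 rows; each row shifts and turns the commanded pose from where the row before left it, along the tool's axes as they then stand; what a row does not reach is not made up. A row lasts 1/12 s, in which the tool goes at most 41.7 mm and 7.16 degrees, less where a joint would pass 70% of its speed; a pose out of reach is approached as far as the arm can. A call with a gripper value outside its range is refused whole. The fingers move at their own pace and stop on an object; FORCE is the grip in N (left out, the last holds). Time passes only in rows, so rows that do not move let the fingers close. It gives the time, the measured TCP pose, the force and the opening at its end, in the units of the state.
- get_obs(): the state, without advancing time (a new reading comes with each control period).
- vision.camera(name): name is "side" or "top"; returns the picture (480x640x3 uint8, red, green, blue); there is no depth.
- vision.camera_params(name): a dict with "vertical_fov" (degrees; the focal length in pixels is half the picture's height over the tangent of half this angle, whatever the lens; pixels are square), "cx", "cy" (the principal point, pixels), "world_to_cam" (4x4, takes a point from world to camera coordinates). Camera axes: x right, y down, z forward; pixel columns grow to the right and rows downward; lengths in mm; the calibration is good to about 2 mm. A picture is of the moment at which its call begins. camera_params takes no time and is no camera call.
- hand_in(): hands the job in, once; it reports no verdict.
The state is a dict: "t": time; "qpos": joint angles; "qvel": joint speeds; "joint_torque": joint torques, N m; "eef_pos": TCP position; "eef_rot": TCP orientation; "wrist_force": force on the tool from outside, world axes, zero at the start; "wrist_torque": the same for the moment, N m; "width": finger opening in mm.
Only numpy, scipy, OpenCV 4.12 (cv2) and the standard library are available. Lean on these libraries where they do the work, as an engineer would, in place of code of your own. Each camera call takes 0.05 s, during which the arm holds its last target.

## Task

Check by hand that the flywheel runs freely: slide the clear cover of the flywheel rig fully open and, with a fingertip resting lightly on the wheel's flat face (its bearing is delicate: never press harder than about 10 N), turn the wheel anticlockwise seen from above: bring its red mark to the red pointer and then once more all the way round, so that it stops at the pointer again. Then slide the cover fully shut and let go; leave the other things on the desk alone.

Things in the scene. Friction and masses are not known exactly. Their poses are not given: they have to be found in the camera images.
- rig: Blue open-topped housing of the flywheel rig, fixed to the desk; origin on the desk under the wheel axis. Inner well 160 x 160 mm, walls 6 mm, rim 75 mm above the desk, guide rails to 81 mm. Its aluminium rails run from the housing to its +y side (base plate 190 x 355 mm, from y = -95 to +260 mm). The red pointer sits on top of the +x rail, in line with the wheel axis.
- rotor_unit: Motor with the flywheel on it, in the rig's well; origin and axes as the rig's, and they do not move with the wheel. Wheel: aluminium disc, 140 mm across, 12 mm thick, hub nut 28 mm across standing 8 mm above the face; the face is smooth and free from radius 15 to 69 mm. More than 14 N on this unit counts as damage.
- face_nominal (a point): Point on the wheel axis 52 mm above the desk, fixed to the motor: the nominal height of the wheel's top face. The real face is set up to 6 mm higher or lower than this, which no reading tells, so feel for it. The bearing sits in rubber: the wheel gives straight down 1 mm per 5 N, at most 5 mm.
- wheel (a joint): Wheel angle in rad, positive anticlockwise from above, counting on over full turns. At 0 and 2 pi the red mark (radial stripe, 48 mm) is at the red pointer (+x of the rig). Starts between -1.5 and -0.4. Turning takes 0.06 N m; it stops at once when let go. A fingertip at radius 45 mm pressing with 3 to 8 N carries it without much slip.
- cover (a joint): Travel of the cover in m along the rig's +y: 0 shut, 0.165 fully open (end stops at both). It takes about 3 N to move and stays where it is left. Starts between 0 and 0.03.
- cover_grip (a point): Centre of the orange grip bar on the clear cover: 44 mm long along the rig's x, 16 mm wide along y, 30 mm high; this point is 101 mm above the desk (bar from 86 to 116 mm, cover plate 176 x 168 mm with its top at 86 mm). It moves with the cover; its axes are those of the rig. Shut, the bar is right over the wheel axis.
- blue_bin: Bystander: loose blue parts bin, 150 x 100 x 85 mm, origin under its centre.
- battery_holder: Bystander: loose holder with two yellow cells, 62 x 34 x 20 mm, origin under its centre.
- pliers: Bystander: loose pliers with yellow handles, 150 mm long, lying flat 12 mm high, origin at the pivot.
- multimeter: Bystander: loose black multimeter, 150 x 75 x 40 mm, origin under its centre.
- tape_roll: Bystander: loose red roll of tape, 84 mm across, 19 mm high, origin under its centre.
- screwdriver: Bystander: loose screwdriver, 190 mm long, lying on the desk.

How it is judged (in metres and radians):
On the way, in this order (a step that is already met when the one before it is completed fails the run):
1. the cover is slid fully open (within 15 mm) with the wheel not yet turned to the pointer (value of joint cover above 0.15 m and value of joint wheel below -0.15 rad), for 0.1 s.
2. with the cover open, the red mark has come to the pointer the first time (value of joint cover above 0.15 m and value of joint wheel between -0.02 and 1.5 rad).
3. with the cover open, the wheel has made one more full turn and stopped with the mark at the pointer (value of joint cover above 0.15 m and velocity of joint wheel between -0.1 and 0.1 rad/s and value of joint wheel between 6.113 and 6.453 rad), for 0.2 s.
At the end, for the whole second after the job is handed in: The cover is shut within 6 mm, the wheel rests with its mark at the pointer within 0.17 rad (10 degrees) after exactly one full turn from its first arrival there, both are still, and nothing is held (value of joint cover below 0.006 m and value of joint wheel between 6.113 and 6.453 rad and velocity of joint wheel between -0.05 and 0.05 rad/s and velocity of joint cover between -0.01 and 0.01 m/s); the robot touches nothing.
It fails at once if the wheel or its motor is loaded with more than 14 N (contact force between rotor_unit and anything else above 14 N).
It fails at once if the wheel is turned clockwise away from its start (below -1.7 rad) or more than 0.9 rad past the pointer at the end (value of joint wheel below -1.7 rad or value of joint wheel above 7.2 rad).
It fails at once if a bystander is moved by more than 20 mm (distance of any of blue_bin, battery_holder, pliers, multimeter, tape_roll, screwdriver from where it was at the start of the episode above 0.02 m).
It also fails if it takes over 72 s, if anything falls off the work surface, if the arm or the gripper's body presses on something with over 40 N, if the wrist force passes 120 N, or if a joint passes its speed limit or range.

## Working session

There is one attempt and no reset: what is moved stays moved. The work goes in short steps, Python scripts to look and compute and a shell command to move; the robot and the scene stay as the last step left them, time stands still between calls to the robot, and variables do not carry over. Pictures are saved under pics/ and viewed, and the job is handed in when it is done.

```bash
mkdir -p pics
python3 - <<'E'
from cell import get_obs, vision, arm
import cv2
for n in("top","side"):
    im=vision.camera(n); cv2.imwrite(f"pics/{n}0.png",im[:,:,::-1]); print(n,vision.camera_params(n))
print(get_obs(), arm.tips_ahead)
E
```

```text
top {'vertical_fov': 45.76846004646198, 'cx': 318.4583802270164, 'cy': 238.77245075991985, 'world_to_cam': array([[-1.26999689e-02, -9.99906011e-01,  5.16529899e-03,
        -5.69038813e+00],
       [-9.98839467e-01,  1.24460712e-02, -4.65275666e-02,
         4.77016203e+02],
       [ 4.64589059e-02, -5.75020314e-03, -9.98903652e-01,
         1.55958105e+03],
       [ 0.00000000e+00,  0.00000000e+00,  0.00000000e+00,
         1.00000000e+00]])}
side {'vertical_fov': 42.344691570510825, 'cx': 317.8568241249787, 'cy': 247.9885216021121, 'world_to_cam': array([[ 7.86431748e-01, -6.17231951e-01,  2.34483444e-02,
        -3.65995789e+02],
       [-3.37158634e-01, -4.60771599e-01, -8.20983306e-01,
         2.40554035e+02],
       [ 5.17541459e-01,  6.37741525e-01, -5.70470495e-01,
         1.23686196e+03],
       [ 0.00000000e+00,  0.00000000e+00,  0.00000000e+00,
         1.00000000e+00]])}
{'t': 0.1, 'qpos': array([ 1.14677209,  0.41182806, -0.01269862,  1.59690438,  0.0056289 ,
        1.13429407, -0.08217855]), 'qvel': array([-0.00048907, -0.00291523, -0.00013334, -0.00169346, -0.00091873,
       -0.00083554, -0.00098429]), 'joint_torque': array([ 2.22503229e-03, -5.89102435e+01,  6.43552803e-01, -2.91714281e+01,
       -5.38891309e-02,  1.43863782e-02,  5.57811052e-05]), 'eef_pos': array([ 217.54167986, -585.49740022,  243.91106182]), 'eef_rot': array([-3.09066491e+00, -5.55815059e-01,  5.87112838e-04]), 'wrist_force': array([ 0.3374598 ,  1.2237688 , -0.45521176]), 'wrist_torque': array([ 0.01969801, -0.05038532,  0.0046706 ]), 'width': 87.64196754769829} 22.0
```

View pics/top0.png

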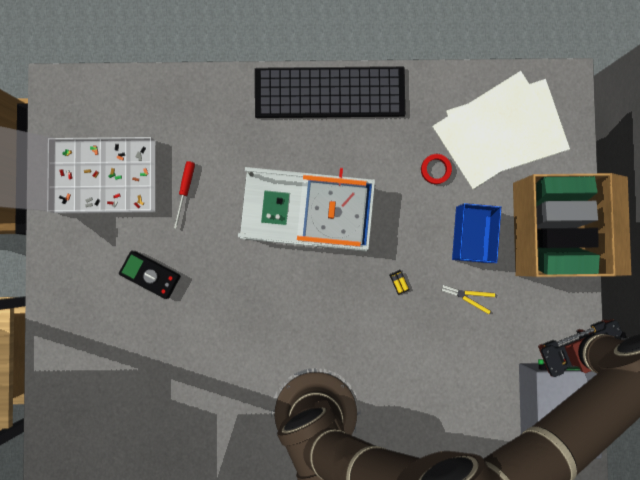

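View pics/side0.png

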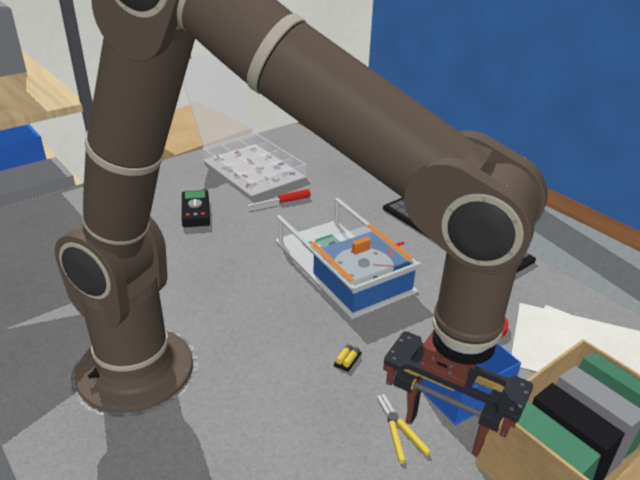

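Top view: the rig is at about (310,208), the pointer at (341,173), and the grip bar at (332,210). I'll zoom in.

Run:
```python
import cv2
im=cv2.imread("pics/top0.png")
c=cv2.resize(im[155:260,230:385],None,fx=5,fy=5,interpolation=cv2.INTER_CUBIC);cv2.imwrite("pics/c0.png",c)
```

```text
(no output)
```

View pics/c0.png

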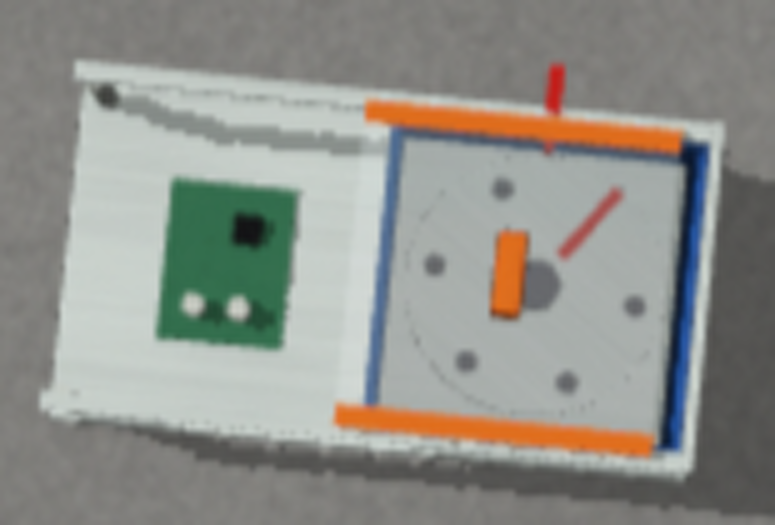

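```bash
cat > h.py <<'E'
import numpy as np, cv2
from cell import get_obs, vision
def back(n,u,v,z):
    p=vision.camera_params(n); T=p["world_to_cam"]; f=240/np.tan(np.radians(p["vertical_fov"]/2))
    d=T[:3,:3].T@np.array([(u-p["cx"])/f,(v-p["cy"])/f,1]); c=-T[:3,:3].T@T[:3,3]
    return c+d*(z-c[2])/d[2]
def proj(n,P):
    p=vision.camera_params(n); T=p["world_to_cam"]; f=240/np.tan(np.radians(p["vertical_fov"]/2))
    q=T[:3,:3]@np.array(P)+T[:3,3]; return np.array([f*q[0]/q[2]+p["cx"],f*q[1]/q[2]+p["cy"]])
E
python3 - <<'E'
from h import *
def c(u,v,z): return back("top",u/5-.4+230,v/5-.4+155,z)
C=[c(78,63,81),c(723,123,81),c(690,474,81),c(42,410,81)]
for q in C: print(q.round(1))
e=C[0]-C[1]; print(np.linalg.norm(e),np.degrees(np.arctan2(-e[0],e[1])))
e=C[3]-C[2]; print(np.linalg.norm(e),np.degrees(np.arctan2(-e[0],e[1])))
e=C[1]-C[2]; print(np.linalg.norm(e),np.degrees(np.arctan2(e[1],e[0])))
m=(C[1]+C[2])/2;a=np.radians(-5.4)
print("axis from corners",m+95*np.array([-np.sin(a),np.cos(a),0]))
print("hub",c(541,285,60)); print("bar",c(511,273,116)); print("pointer",c(557,68,85),c(553,112,85))
print("mark",c(620,191,52),c(562,256,52))
E
```

```text
[666.2 180.7  81. ]
[ 630.1 -161.2   81. ]
[ 444.  -140.6   81. ]
[482.  200.9  81. ]
343.7616219094617 -6.028764411748097
343.55469915359873 -6.360911636141533
187.22403907723702 -6.328316248644912
axis from corners [545.95679615 -56.31212821  81.        ]
hub [546.95812771 -64.2224716   60.        ]
bar [548.10087971 -46.53559935 116.        ]
pointer [659.80353508 -73.33217175  85.        ] [636.38314788 -70.87380568  85.        ]
mark [ 598.14061934 -107.962492     52.        ] [563.27292861 -76.1049226   52.        ]
```

Run:
```python
import cv2
im=cv2.imread("pics/side0.png")
c=cv2.resize(im[195:325,270:425],None,fx=5,fy=4.6,interpolation=cv2.INTER_CUBIC);cv2.imwrite("pics/c1.png",c)
```

```text
(no output)
```

View pics/c1.png

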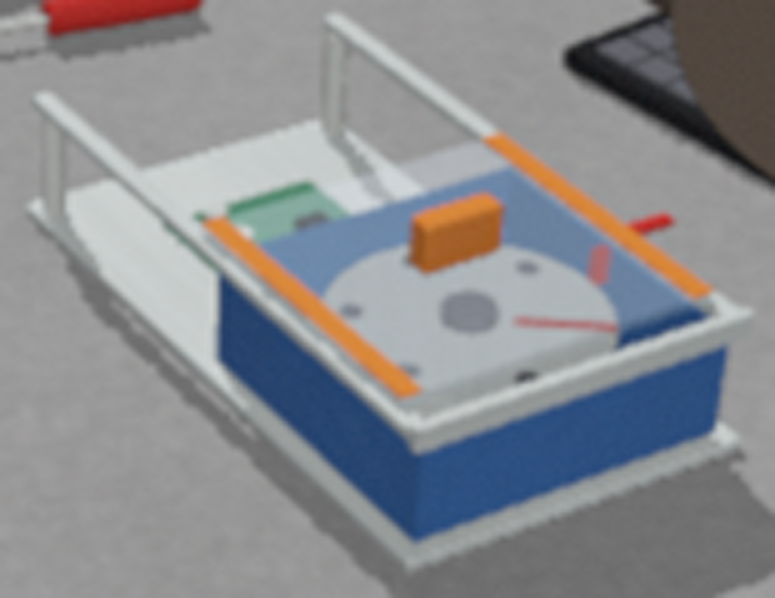

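The rig axis is at about (546.5,-64.5), yaw about -6.2°, cover at about 18 mm and mark at about -0.6 rad. First I turn the tool so that tool x is along rig x and tool y along rig -y.

```bash
python3 -m handwheel '{"linear":[[0,0,0],[0,0,0],[0,0,0],[0,0,0]],"angular":[[0,0,6.65],[0,0,6.65],[0,0,6.65],[0,0,6.65]],"gripper":[1,1,1,1]}'
cat >> h.py <<'E'
from scipy.spatial.transform import Rotation as Ro
AX=np.array([546.5,-64.5]); YAW=np.radians(-6.2)
def st():
    o=get_obs(); R=Ro.from_rotvec(o["eef_rot"]).as_matrix(); return o,o["eef_pos"],R
def rig(p):
    c,s=np.cos(YAW),np.sin(YAW); d=np.array(p[:2])-AX; return np.array([c*d[0]+s*d[1],-s*d[0]+c*d[1],p[2]])
def unrig(q):
    c,s=np.cos(YAW),np.sin(YAW); return np.array([AX[0]+c*q[0]-s*q[1],AX[1]+s*q[0]+c*q[1],q[2]])
def goto(q):
    "tool-axis shift to rig point q"
    o,p,R=st(); return (R.T@(unrig(q)-p)).round(1)
def rep():
    o,p,R=st(); print("t",round(o["t"],2),"rig",rig(p).round(1),"yawx",round(np.degrees(np.arctan2(R[1,0],R[0,0])),2),"zax",R[:,2].round(3),"F",o["wrist_force"].round(1),"w",round(o["width"],1))
E
python3 - <<'E'
from h import *
rep(); print(goto([0,18,200]))
E
```

```text
t: 0.43
eef_pos: [217.5, -585.6, 244.2]
eef_rot: [-3.136, 0.179, 0.001]
wrist_force: [0.2, 0.9, 0.3]
width: 87.9
t 0.43 rig [-270.8 -553.6  244.2] yawx -6.55 zax [-0.     0.001 -1.   ] F [0.2 0.9 0.3] w 87.9
[ 267.3 -573.2   44.5]
```

```bash
python3 -m handwheel '{"linear":[[16.7,-35.8,0],[16.7,-35.8,0],[16.7,-35.8,0],[16.7,-35.8,0],[16.7,-35.8,0],[16.7,-35.8,0],[16.7,-35.8,0],[16.7,-35.8,0]],"angular":[[0,0,-0.35],[0,0,0],[0,0,0],[0,0,0],[0,0,0],[0,0,0],[0,0,0],[0,0,0]],"gripper":[1,1,1,1,1,1,1,1]}'
python3 -m handwheel '{"linear":[[16.7,-35.8,0],[16.7,-35.8,0],[16.7,-35.8,0],[16.7,-35.8,0],[16.7,-35.8,0],[16.7,-35.8,0],[16.7,-35.8,0],[16.7,-35.8,0]],"angular":[[0,0,0],[0,0,0],[0,0,0],[0,0,0],[0,0,0],[0,0,0],[0,0,0],[0,0,0]],"gripper":[1,1,1,1,1,1,1,1]}'
python3 -m handwheel '{"linear":[[0,0,0],[0,0,0]],"angular":[[0,0,0],[0,0,0]],"gripper":[1,1]}'
python3 - <<'E'
from h import *
rep(); print(goto([0,18,113]))
E
```

```text
t: 1.1
eef_pos: [380.5, -312.8, 244.5]
eef_rot: [-3.137, 0.161, 0.0]
wrist_force: [0.1, -0.7, 0.5]
width: 87.5
t: 1.77
eef_pos: [542.7, -41.7, 244.5]
eef_rot: [3.137, -0.161, -0.0]
wrist_force: [0.4, -0.6, -0.3]
width: 87.7
t: 1.93
eef_pos: [542.7, -40.8, 244.0]
eef_rot: [-3.137, 0.153, 0.001]
wrist_force: [-1.0, -1.1, 0.2]
width: 87.8
t 1.93 rig [ -6.4  23.1 244. ] yawx -5.58 zax [-0.001  0.001 -1.   ] F [-1.  -1.1  0.2] w 87.8
[  6.4   5.3 131. ]
```

```bash
python3 -m handwheel '{"linear":[[3,2.6,30],[3,2.6,30],[0,0,30],[0,0,21],[0,0,10],[0,0,10],[0,0,0],[0,0,0]],"angular":[[0,0,0.4],[0,0,0],[0,0,0],[0,0,0],[0,0,0],[0,0,0],[0,0,0],[0,0,0]],"gripper":[1,1,1,1,1,1,1,1]}'
python3 - <<'E'
from h import *
rep()
im=vision.camera("side"); cv2.imwrite("pics/s1.png",im[:,:,::-1])
E
```

```text
t: 2.6
eef_pos: [547.9, -49.7, 114.2]
eef_rot: [3.137, -0.173, 0.001]
wrist_force: [0.8, 0.1, 0.3]
width: 88.0
t 2.6 rig [ -0.2  14.8 114.2] yawx -6.3 zax [ 0. -0. -1.] F [0.8 0.1 0.3] w 88.0
```

View pics/s1.png

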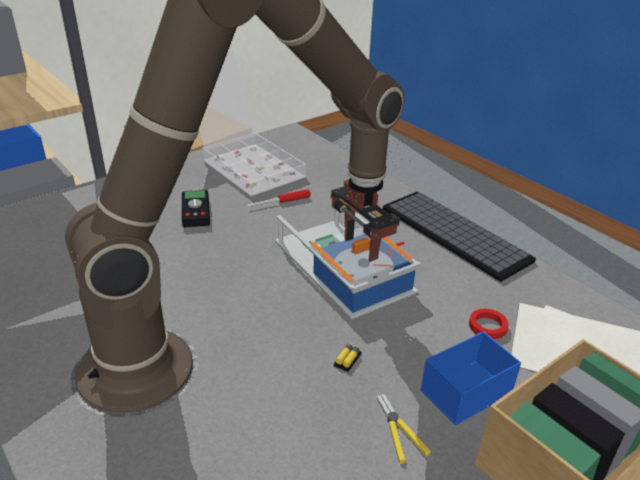

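The bar (360,245) sits between the fingers. Closing.

```bash
python3 -m handwheel '{"linear":[[0,0,0],[0,0,0],[0,0,0],[0,0,0],[0,0,0],[0,0,0],[0,0,0],[0,0,0]],"angular":[[0,0,0],[0,0,0],[0,0,0],[0,0,0],[0,0,0],[0,0,0],[0,0,0],[0,0,0]],"gripper":[0,0,0,0,0,0,0,0]}' 15
python3 - <<'E'
from h import *
rep()
E
```

```text
t: 3.32
eef_pos: [547.6, -49.3, 113.6]
eef_rot: [3.137, -0.172, -0.0]
wrist_force: [-0.5, 0.6, -0.2]
width: 38.2
t 3.32 rig [ -0.6  15.3 113.6] yawx -6.26 zax [-0.  0. -1.] F [-0.5  0.6 -0.2] w 38.2
```

```bash
python3 -m handwheel '{"linear":[[0,0,0],[0,0,0],[0,0,0],[0,0,0],[0,0,0],[0,0,0]],"angular":[[0,0,0],[0,0,0],[0,0,0],[0,0,0],[0,0,0],[0,0,0]],"gripper":[0,0,0,0,0,0]}' 15
```

```text
t: 3.82
eef_pos: [547.7, -49.0, 113.6]
eef_rot: [-3.137, 0.171, -0.0]
wrist_force: [1.2, 1.5, -0.3]
width: 15.9
```

Gripped at 16 mm. Sliding the cover open.

```bash
python3 -m handwheel '{"linear":[[0,-5,0],[0,-20,0],[0,-25,0],[0,-25,0],[0,-25,0],[0,-25,0],[0,-12,0],[0,-5,0]],"angular":[[0,0,0],[0,0,0],[0,0,0],[0,0,0],[0,0,0],[0,0,0],[0,0,0],[0,0,0]],"gripper":[0,0,0,0,0,0,0,0]}'
python3 - <<'E'
from h import *
rep()
E
python3 -m handwheel '{"linear":[[0,-3,0],[0,-2,0],[0,-2,0],[0,0,0]],"angular":[[0,0,0],[0,0,0],[0,0,0],[0,0,0]],"gripper":[0,0,0,0]}'
python3 - <<'E'
from h import *
rep()
E
```

```text
t: 4.48
eef_pos: [563.4, 93.7, 113.6]
eef_rot: [-3.137, 0.168, -0.001]
wrist_force: [0.8, -2.8, 0.2]
width: 15.8
t 4.48 rig [ -0.2 159.1 113.6] yawx -6.14 zax [ 0.001  0.    -1.   ] F [ 0.8 -2.8  0.2] w 15.8
t: 4.82
eef_pos: [563.9, 97.9, 113.6]
eef_rot: [3.136, -0.173, -0.0]
wrist_force: [0.3, -2.0, 0.4]
width: 15.7
t 4.82 rig [ -0.2 163.3 113.6] yawx -6.32 zax [-0. -0. -1.] F [ 0.3 -2.   0.4] w 15.7
```

```bash
python3 -m handwheel '{"linear":[[0,-2,0],[0,-2,0],[0,0,0],[0,0,0]],"angular":[[0,0,0],[0,0,0],[0,0,0],[0,0,0]],"gripper":[0,0,0,0]}'
python3 - <<'E'
from h import *
rep()
im=vision.camera("top"); cv2.imwrite("pics/t1.png",cv2.resize(im[135:270,200:385,::-1],None,fx=4,fy=4,interpolation=cv2.INTER_CUBIC))
E
```

```text
t: 5.15
eef_pos: [564.3, 101.0, 113.6]
eef_rot: [3.135, -0.174, -0.001]
wrist_force: [-0.4, -6.6, 0.9]
width: 15.9
t 5.15 rig [ -0.2 166.5 113.6] yawx -6.35 zax [-0.001 -0.002 -1.   ] F [-0.4 -6.6  0.9] w 15.9
```

View pics/t1.png

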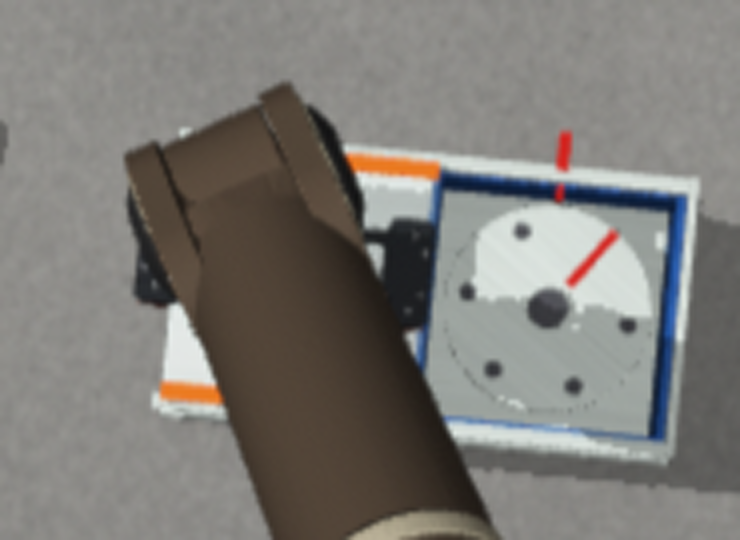

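The cover is at its end stop (force rising, wheel clear). The hub at crop (548,307) and the mark from (570,285) to (615,232) are visible. I'll release, go up and refine the axis.

```bash
python3 -m handwheel '{"linear":[[0,0,0],[0,0,0],[0,0,0],[0,0,0],[0,0,-15],[0,0,-30],[0,0,-20],[0,0,0]],"angular":[[0,0,0],[0,0,0],[0,0,0],[0,0,0],[0,0,0],[0,0,0],[0,0,0],[0,0,0]],"gripper":[1,1,1,1,1,1,1,1]}'
python3 - <<'E'
from h import *
rep()
def c(u,v,z): return back("top",u/4-.375+200,v/4-.375+135,z)
h=c(548,307,60); print(h)
for p in [(570,285),(615,232)]: print(rig(c(*p,52)))
hs=[(522,231),(467,291),(493,369),(573,386),(627,325)]
P=np.array([c(*p,52)[:2] for p in hs]); 
A=np.c_[2*P,np.ones(5)]; s=np.linalg.lstsq(A,(P**2).sum(1),rcond=None)[0]; print("bolt centre",s[:2],np.sqrt(s[2]+s[:2]@s[:2]))
print("ptr",rig(c(565,134,85)),rig(c(560,200,85)))
E
```

```text
t: 5.87
eef_pos: [566.5, 104.0, 182.9]
eef_rot: [-3.135, 0.171, -0.01]
wrist_force: [1.2, 0.3, 0.4]
width: 65.6
t 5.87 rig [  1.6 169.7 182.9] yawx -6.24 zax [ 0.006  0.002 -1.   ] F [1.2 0.3 0.4] w 65.6
[547.60220565 -61.07844938  60.        ]
[ 17.75825022 -10.08037042  52.        ]
[ 56.44713846 -36.98194757  52.        ]
bolt centre [547.45916962 -60.7492641 ] 55.08598824517733
ptr [113.7619308    3.80446205  85.        ] [69.69909734  2.98574277 85.        ]
```

```bash
sed -i 's/^AX=.*; YAW/AX=np.array([547.3,-61.7]); YAW/' h.py
python3 - <<'E'
from h import *
rep(); print(goto([-36.9,25.8,110]))
E
```

```text
t 5.87 rig [  1.2 166.8 182.9] yawx -6.24 zax [ 0.006  0.002 -1.   ] F [1.2 0.3 0.4] w 65.6
[-38.4 141.2  72.3]
```

```bash
python3 -m handwheel '{"linear":[[-7.6,28,0],[-7.6,28,0],[-7.6,28,0],[-7.6,28,0],[-7.6,28,20],[0,0,25],[0,0,25],[0,0,0]],"angular":[[0,0,0],[0,0,0],[0,0,0],[0,0,0],[0,0,0],[0,0,0],[0,0,0],[0,0,0]],"gripper":[0,0,0,0,0,0,0,0]}' 20
python3 -m handwheel '{"linear":[[0,0,0],[0,0,0],[0,0,0],[0,0,0],[0,0,0],[0,0,0]],"angular":[[0,0,0],[0,0,0],[0,0,0],[0,0,0],[0,0,0],[0,0,0]],"gripper":[0,0,0,0,0,0]}'
python3 - <<'E'
from h import *
rep(); print(goto([-36.9,25.8,84]))
E
```

```text
t: 6.53
eef_pos: [508.2, -32.6, 104.6]
eef_rot: [-3.137, 0.173, 0.011]
wrist_force: [-0.4, -0.4, 0.4]
width: 19.1
t: 7.03
eef_pos: [511.7, -32.1, 109.3]
eef_rot: [3.137, -0.171, 0.002]
wrist_force: [-0.0, -0.4, -0.7]
width: 0.8
t 7.03 rig [-38.6  25.6 109.3] yawx -6.25 zax [ 0.001 -0.    -1.   ] F [-0.  -0.4 -0.7] w 0.8
[ 1.6 -0.2 25.3]
```

```bash
python3 -m handwheel '{"linear":[[1.6,0,8],[0,0,8],[0,0,6],[0,0,3],[0,0,0],[0,0,0],[0,0,0]],"angular":[[0,0,0],[0,0,0],[0,0,0],[0,0,0],[0,0,0],[0,0,0],[0,0,0]],"gripper":[0,0,0,0,0,0,0]}' 20
python3 -m handwheel '{"linear":[[0,0,1],[0,0,1],[0,0,0]],"angular":[[0,0,0],[0,0,0],[0,0,0]],"gripper":[0,0,0]}'
python3 -m handwheel '{"linear":[[0,0,1],[0,0,0]],"angular":[[0,0,0],[0,0,0]],"gripper":[0,0]}'
python3 -m handwheel '{"linear":[[0,0,1],[0,0,0]],"angular":[[0,0,0],[0,0,0]],"gripper":[0,0]}'
```

```text
t: 7.62
eef_pos: [513.0, -32.3, 83.6]
eef_rot: [-3.137, 0.172, 0.0]
wrist_force: [-0.0, -0.5, 0.3]
width: 0.5
t: 7.87
eef_pos: [512.9, -32.4, 81.7]
eef_rot: [3.137, -0.172, 0.0]
wrist_force: [0.2, -0.3, 0.3]
width: 0.6
t: 8.03
eef_pos: [512.8, -32.4, 80.6]
eef_rot: [3.137, -0.172, -0.0]
wrist_force: [-0.3, -0.3, -0.2]
width: 0.5
t: 8.2
eef_pos: [513.0, -32.4, 79.6]
eef_rot: [-3.137, 0.172, -0.0]
wrist_force: [0.2, -0.7, 0.9]
width: 0.8
```

```bash
python3 -m handwheel '{"linear":[[0,0,1],[0,0,0],[0,0,0]],"angular":[[0,0,0],[0,0,0],[0,0,0]],"gripper":[0,0,0]}' | grep -v rot
python3 -m handwheel '{"linear":[[0,0,0]],"angular":[[0,0,0]],"gripper":[0]}' | grep -v rot
```

```text
t: 8.45
eef_pos: [512.9, -32.3, 78.8]
wrist_force: [-1.7, 0.9, 5.0]
width: 0.5
t: 8.53
eef_pos: [512.9, -32.3, 78.8]
wrist_force: [-1.6, -0.5, 4.5]
width: 0.5
```

Face felt at TCP z≈79.6, about 4.7 N now. Working out arc rows.

```bash
cat >> h.py <<'E'
def arc(a0,steps,r=45,start=None):
    a=np.radians(a0+np.r_[0,np.cumsum(steps)]); P=np.c_[r*np.cos(a),r*np.sin(a)]
    if start is not None: P[0]=start
    Q=P.round(1); d=np.diff(Q,axis=0); print([[round(float(x),1),round(float(-y),1),0] for x,y in d], "end",a0+sum(steps))
E
python3 - <<'E'
from h import *
rep(); o,p,R=st(); q=rig(p); a0=np.degrees(np.arctan2(q[1],q[0])); print(a0,np.hypot(*q[:2]))
arc(a0,[2,4,5,5,5,5,4,2],start=q[:2])
E
```

```text
t 8.53 rig [-37.3  25.6  78.8] yawx -6.26 zax [ 0.  0. -1.] F [-1.6 -0.5  4.5] w 0.5
145.60792740180432 45.25677485801913
[[-0.7, 1.5, 0], [-1.6, 2.7, 0], [-1.7, 3.5, 0], [-1.4, 3.7, 0], [-1.1, 3.8, 0], [-0.7, 3.8, 0], [-0.4, 3.2, 0], [-0.1, 1.5, 0]] end 177.60792740180432
```

```bash
python3 -m handwheel '{"linear":[[-0.7,1.5,0.1],[-1.6,2.7,0.1],[-1.7,3.5,0],[-1.4,3.7,0],[-1.1,3.8,0],[-0.7,3.8,0],[-0.4,3.2,0],[-0.1,1.5,0]],"angular":[[0,0,0],[0,0,0],[0,0,0],[0,0,0],[0,0,0],[0,0,0],[0,0,0],[0,0,0]],"gripper":[0,0,0,0,0,0,0,0]}' | grep -v rot
python3 - <<'E'
from h import *
rep()
im=vision.camera("top"); cv2.imwrite("pics/t2.png",cv2.resize(im[135:270,200:385,::-1],None,fx=4,fy=4,interpolation=cv2.INTER_CUBIC))
arc(177.6,[3,5,6,6,6,6,5,3])
E
```

```text
t: 9.2
eef_pos: [502.7, -56.0, 78.6]
wrist_force: [-0.1, 1.9, 4.8]
width: 0.2
t 9.2 rig [-45.    0.8  78.6] yawx -6.31 zax [ 0.001 -0.    -1.   ] F [-0.1  1.9  4.8] w 0.2
[[0.0, 2.4, 0], [0.2, 3.9, 0], [0.7, 4.6, 0], [1.2, 4.6, 0], [1.7, 4.4, 0], [2.1, 4.2, 0], [2.1, 3.4, 0], [1.3, 1.9, 0]] end 217.6
```

View pics/t2.png

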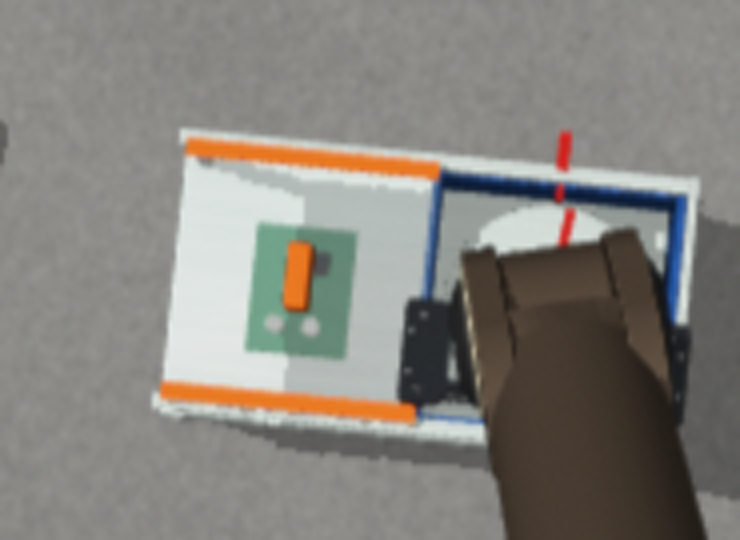

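The wheel follows: the mark's tip at crop (571,212) is nearly at the pointer. Quantify and go on; force is steady at 4.8 N.

```bash
python3 - <<'E'
from h import *
def c(u,v,z): return back("top",u/4-.375+200,v/4-.375+135,z)
for p in [(571,212),(566,243)]:
    q=rig(c(*p,57.5)); print(q,np.degrees(np.arctan2(q[1],q[0])))
for p in [(565,134),(560,200)]:
    q=rig(c(*p,84)); print(q)
for p in [(548,307)]:
    q=rig(c(*p,65)); print("hub",q)
E
python3 -m handwheel '{"linear":[[0.0,2.4,0],[0.2,3.9,0],[0.7,4.6,0],[1.2,4.6,0],[1.7,4.4,0],[2.1,4.2,0],[2.1,3.4,0],[1.3,1.9,0]],"angular":[[0,0,0],[0,0,0],[0,0,0],[0,0,0],[0,0,0],[0,0,0],[0,0,0],[0,0,0]],"gripper":[0,0,0,0,0,0,0,0]}' | grep -v rot
python3 - <<'E'
from h import *
rep()
s=[4,7,8,8,8,8,7,4]
a=217.6
for i in range(4): arc(a,s); a+=sum(s)
E
```

```text
[65.84271374 -8.80954847 57.5       ] -7.620736109405036
[44.64637658 -7.41918354 57.5       ] -9.435000774320065
[113.4443636    0.90616216  84.        ]
[69.35205854  0.08689527 84.        ]
hub [-0.25724141  0.79055016 65.        ]
t: 9.92
eef_pos: [508.5, -86.4, 78.5]
wrist_force: [-0.7, 1.4, 6.2]
width: 0.5
t 9.92 rig [-35.9 -28.7  78.5] yawx -6.32 zax [-0. -0. -1.] F [-0.7  1.4  6.2] w 0.5
[[2.0, 2.4, 0], [3.9, 3.9, 0], [5.0, 3.8, 0], [5.5, 3.1, 0], [5.8, 2.2, 0], [6.2, 1.5, 0], [5.4, 0.6, 0], [3.2, -0.0, 0]] end 271.6
[[3.1, -0.2, 0], [5.4, -0.9, 0], [6.0, -1.8, 0], [5.7, -2.6, 0], [5.3, -3.4, 0], [4.8, -4.1, 0], [3.7, -4.0, 0], [1.8, -2.6, 0]] end 325.6
[[1.7, -2.6, 0], [2.5, -4.9, 0], [2.1, -5.9, 0], [1.2, -6.2, 0], [0.4, -6.3, 0], [-0.5, -6.2, 0], [-1.2, -5.4, 0], [-0.9, -3.0, 0]] end 379.6
[[-1.2, -2.9, 0], [-2.5, -4.9, 0], [-3.5, -5.2, 0], [-4.3, -4.6, 0], [-4.8, -4.0, 0], [-5.4, -3.3, 0], [-5.0, -2.2, 0], [-3.0, -1.0, 0]] end 433.6
```

```bash
python3 -m handwheel '{"linear":[[2.0,2.4,-0.1],[3.9,3.9,-0.1],[5.0,3.8,0],[5.5,3.1,0],[5.8,2.2,0],[6.2,1.5,0],[5.4,0.6,0],[3.2,0,0]],"angular":[[0,0,0],[0,0,0],[0,0,0],[0,0,0],[0,0,0],[0,0,0],[0,0,0],[0,0,0]],"gripper":[0,0,0,0,0,0,0,0]}' | grep -v rot
python3 - <<'E'
from h import *
rep()
E
```

```text
t: 10.58
eef_pos: [543.1, -108.2, 78.5]
wrist_force: [-1.8, 0.4, 4.6]
width: 0.5
t 10.58 rig [  0.9 -46.7  78.5] yawx -6.33 zax [-0.001 -0.001 -1.   ] F [-1.8  0.4  4.6] w 0.5
```

```bash
python3 -m handwheel '{"linear":[[3.1,-0.2,0],[5.4,-0.9,0],[6.0,-1.8,0],[5.7,-2.6,0],[5.3,-3.4,0],[4.8,-4.1,0],[3.7,-4.0,0],[1.8,-2.6,0]],"angular":[[0,0,0],[0,0,0],[0,0,0],[0,0,0],[0,0,0],[0,0,0],[0,0,0],[0,0,0]],"gripper":[0,0,0,0,0,0,0,0]}' | grep -v rot
python3 - <<'E'
from h import *
rep()
im=vision.camera("side"); cv2.imwrite("pics/s2.png",cv2.resize(im[150:330,250:450,::-1],None,fx=3.3,fy=3.3,interpolation=cv2.INTER_CUBIC))
E
```

```text
t: 11.25
eef_pos: [581.3, -92.7, 78.7]
wrist_force: [-1.3, -2.4, 5.2]
width: 0.3
t 11.25 rig [ 37.1 -27.1  78.7] yawx -6.33 zax [-0.    -0.001 -1.   ] F [-1.3 -2.4  5.2] w 0.3
```

View pics/s2.png

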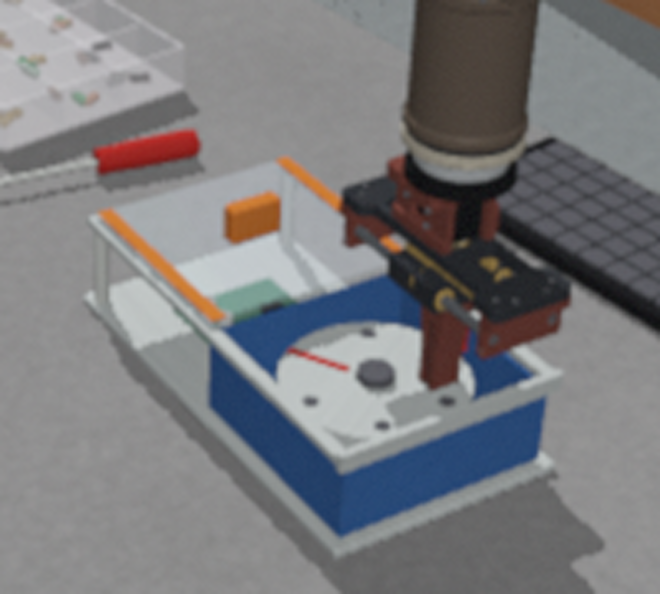

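The mark (290,350)–(345,368) is roughly opposite the finger (440,375), as expected, so there's little slip. Continuing.

```bash
python3 -m handwheel '{"linear":[[1.7,-2.6,0],[2.5,-4.9,0],[2.1,-5.9,0],[1.2,-6.2,0],[0.4,-6.3,0],[-0.5,-6.2,0],[-1.2,-5.4,0],[-0.9,-3.0,0]],"angular":[[0,0,0],[0,0,0],[0,0,0],[0,0,0],[0,0,0],[0,0,0],[0,0,0],[0,0,0]],"gripper":[0,0,0,0,0,0,0,0]}' | grep -v rot
python3 - <<'E'
from h import *
rep()
E
```

```text
t: 11.97
eef_pos: [591.0, -52.5, 78.7]
wrist_force: [-0.5, -2.4, 5.1]
width: 1.0
t 11.97 rig [42.4 13.9 78.7] yawx -6.3 zax [ 0.    -0.001 -1.   ] F [-0.5 -2.4  5.1] w 1.0
```

```bash
python3 -m handwheel '{"linear":[[-1.2,-2.9,0],[-2.5,-4.9,0],[-3.5,-5.2,0],[-4.3,-4.6,0],[-4.8,-4.0,0],[-5.4,-3.3,0],[-5.0,-2.2,0],[-3.0,-1.0,0]],"angular":[[0,0,0],[0,0,0],[0,0,0],[0,0,0],[0,0,0],[0,0,0],[0,0,0],[0,0,0]],"gripper":[0,0,0,0,0,0,0,0]}' | grep -v rot
python3 - <<'E'
from h import *
rep(); o,p,R=st(); q=rig(p); a=np.degrees(np.arctan2(q[1],q[0]))+360; print(a,np.hypot(*q[:2]))
arc(433.6,[4,7,8,8,8,8,7,4])
arc(487.6,[3,4,5,6,6,5,4,3])
E
```

```text
t: 12.63
eef_pos: [563.9, -19.5, 78.7]
wrist_force: [2.0, -0.1, 5.2]
width: 0.6
t 12.63 rig [11.9 43.8 78.7] yawx -6.22 zax [ 0.  0. -1.] F [ 2.  -0.1  5.2] w 0.6
434.7427767453096 45.391659750070886
[[-3.0, -0.8, 0], [-5.5, -0.8, 0], [-6.2, -0.2, 0], [-6.3, 0.8, 0], [-6.1, 1.6, 0], [-5.7, 2.4, 0], [-4.8, 2.7, 0], [-2.6, 1.8, 0]] end 487.6
[[-1.8, 1.5, 0], [-2.3, 2.2, 0], [-2.7, 2.8, 0], [-2.8, 3.8, 0], [-2.5, 4.0, 0], [-1.7, 3.5, 0], [-1.1, 3.0, 0], [-0.8, 2.2, 0]] end 523.6
```

```bash
python3 -m handwheel '{"linear":[[-3.0,-0.8,0],[-5.5,-0.8,0],[-6.2,-0.2,0],[-6.3,0.8,0],[-6.1,1.6,0],[-5.7,2.4,0],[-4.8,2.7,0],[-2.6,1.8,0]],"angular":[[0,0,0],[0,0,0],[0,0,0],[0,0,0],[0,0,0],[0,0,0],[0,0,0],[0,0,0]],"gripper":[0,0,0,0,0,0,0,0]}' | grep -v rot
python3 -m handwheel '{"linear":[[-1.8,1.5,0],[-2.3,2.2,0],[-2.7,2.8,0],[-2.8,3.8,0],[-2.5,4.0,0],[-1.7,3.5,0],[-1.1,3.0,0],[-0.8,2.2,0]],"angular":[[0,0,0],[0,0,0],[0,0,0],[0,0,0],[0,0,0],[0,0,0],[0,0,0],[0,0,0]],"gripper":[0,0,0,0,0,0,0,0]}' | grep -v rot
python3 - <<'E'
from h import *
rep()
im=vision.camera("top"); cv2.imwrite("pics/t3.png",cv2.resize(im[135:270,200:385,::-1],None,fx=4,fy=4,interpolation=cv2.INTER_CUBIC))
E
```

```text
t: 13.3
eef_pos: [522.5, -23.5, 78.6]
wrist_force: [1.4, 1.1, 5.2]
width: 0.8
t: 13.97
eef_pos: [504.5, -44.5, 78.5]
wrist_force: [1.4, 2.4, 5.6]
width: 0.5
t 13.97 rig [-44.4  12.5  78.5] yawx -6.27 zax [-0.001  0.    -1.   ] F [1.4 2.4 5.6] w 0.5
```

View pics/t3.png

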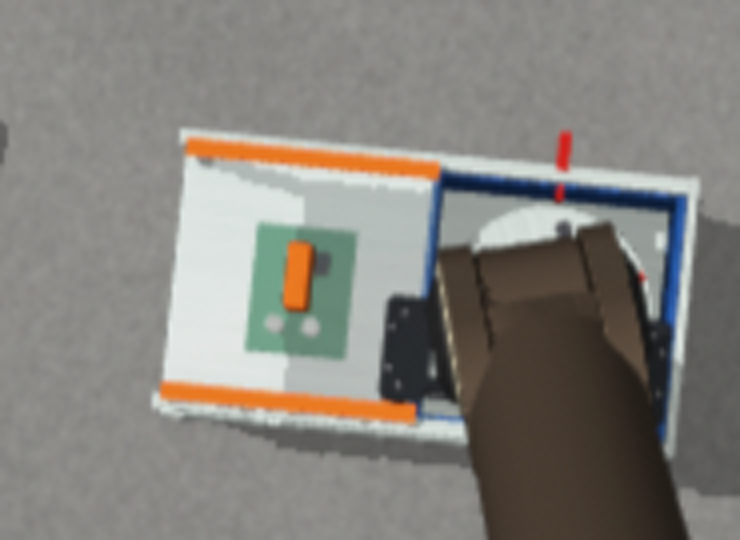

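The mark's outer end shows at crop (641,276).

Run:
```python
from h import *
def c(u,v,z): return back("top",u/4-.375+200,v/4-.375+135,z)
q=rig(c(641,276,57.5)); print(q,np.degrees(np.arctan2(q[1],q[0])))
arc(523.6,[4,6,6,6,6,6,4,2]); arc(563.6,[2,2,2,2,2,2])
```

```text
[ 27.29437094 -59.71034814  57.5       ] -65.43424799204587
[[-0.8, 3.0, 0], [-0.7, 4.7, 0], [-0.3, 4.7, 0], [0.2, 4.7, 0], [0.7, 4.6, 0], [1.2, 4.6, 0], [1.1, 3.0, 0], [0.6, 1.4, 0]] end 563.6
[[0.6, 1.4, 0], [0.7, 1.4, 0], [0.8, 1.4, 0], [0.8, 1.4, 0], [0.8, 1.3, 0], [0.9, 1.3, 0]] end 575.6
```

The wheel has slipped some; it still needs about 65°. Advancing 40° and looking again.

```bash
python3 -m handwheel '{"linear":[[-0.8,3.0,0],[-0.7,4.7,0],[-0.3,4.7,0],[0.2,4.7,0],[0.7,4.6,0],[1.2,4.6,0],[1.1,3.0,0],[0.6,1.4,0]],"angular":[[0,0,0],[0,0,0],[0,0,0],[0,0,0],[0,0,0],[0,0,0],[0,0,0],[0,0,0]],"gripper":[0,0,0,0,0,0,0,0]}' | grep -v rot
python3 - <<'E'
from h import *
rep()
im=vision.camera("top"); cv2.imwrite("pics/t4.png",cv2.resize(im[135:270,200:385,::-1],None,fx=4,fy=4,interpolation=cv2.INTER_CUBIC))
E
```

```text
t: 14.68
eef_pos: [502.9, -75.4, 78.4]
wrist_force: [-1.2, 1.8, 7.1]
width: 0.6
t 14.68 rig [-42.7 -18.5  78.4] yawx -6.29 zax [-0.002  0.    -1.   ] F [-1.2  1.8  7.1] w 0.6
```

View pics/t4.png

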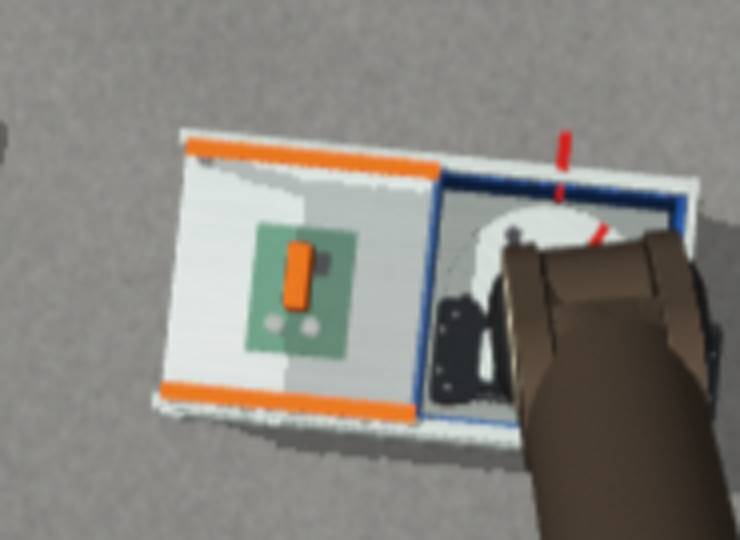

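Mark end at crop (605,227).

Run:
```python
from h import *
def c(u,v,z): return back("top",u/4-.375+200,v/4-.375+135,z)
q=rig(c(605,227,57.5)); print(q,np.degrees(np.arctan2(q[1],q[0])))
arc(563.6,[2,4,4,4,4,3,2,0])
```

```text
[ 57.93737058 -32.53902447  57.5       ] -29.31961690939479
[[0.6, 1.4, 0], [1.5, 2.8, 0], [1.6, 2.7, 0], [1.8, 2.6, 0], [2.0, 2.4, 0], [1.7, 1.7, 0], [1.1, 1.1, 0], [0.0, -0.0, 0]] end 586.6
```

```bash
python3 -m handwheel '{"linear":[[0.6,1.4,-0.1],[1.5,2.8,-0.1],[1.6,2.7,0],[1.8,2.6,-0.1],[2.0,2.4,0],[1.7,1.7,0],[1.1,1.1,0],[0,0,0]],"angular":[[0,0,0],[0,0,0],[0,0,0],[0,0,0],[0,0,0],[0,0,0],[0,0,0],[0,0,0]],"gripper":[0,0,0,0,0,0,0,0]}' | grep -v rot
python3 - <<'E'
from h import *
rep()
im=vision.camera("top"); cv2.imwrite("pics/t5.png",cv2.resize(im[135:270,200:385,::-1],None,fx=4,fy=4,interpolation=cv2.INTER_CUBIC))
E
```

```text
t: 15.4
eef_pos: [511.3, -91.1, 78.5]
wrist_force: [-0.1, -0.2, 5.3]
width: 0.5
t 15.4 rig [-32.6 -33.1  78.5] yawx -6.29 zax [-0.003  0.    -1.   ] F [-0.1 -0.2  5.3] w 0.5
```

View pics/t5.png

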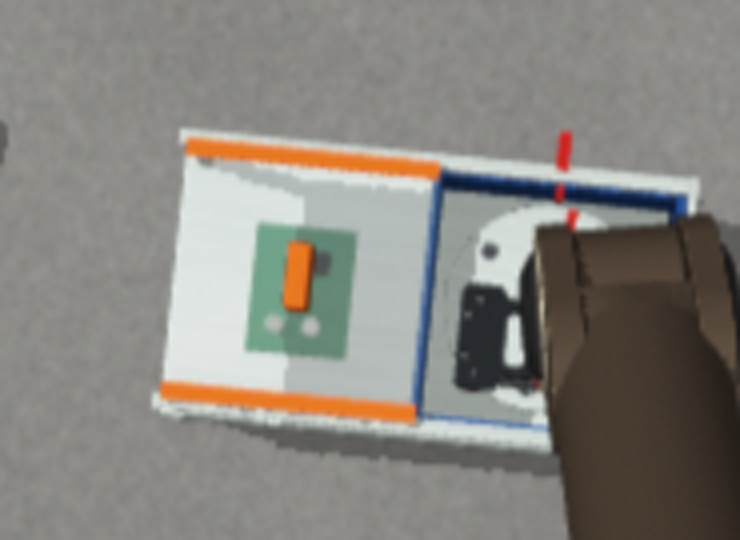

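Run:
```python
from h import *
def c(u,v,z): return back("top",u/4-.375+200,v/4-.375+135,z)
q=rig(c(573,213,57.5)); print(q,np.degrees(np.arctan2(q[1],q[0])))
arc(586.6,[2,3,3,1.5])
```

```text
[ 65.29832858 -10.21313712  57.5       ] -8.889458360680722
[[1.1, 1.1, 0], [1.8, 1.5, 0], [1.9, 1.4, 0], [1.0, 0.7, 0]] end 596.1
```

```bash
python3 -m handwheel '{"linear":[[1.1,1.1,0],[1.8,1.5,0],[1.9,1.4,0],[1.0,0.7,0],[0,0,0],[0,0,0]],"angular":[[0,0,0],[0,0,0],[0,0,0],[0,0,0],[0,0,0],[0,0,0]],"gripper":[0,0,0,0,0,0]}' | grep -v rot
python3 - <<'E'
from h import *
rep()
im=vision.camera("top"); cv2.imwrite("pics/t6.png",cv2.resize(im[135:270,200:385,::-1],None,fx=4,fy=4,interpolation=cv2.INTER_CUBIC))
E
```

```text
t: 15.95
eef_pos: [516.4, -96.3, 78.5]
wrist_force: [-1.4, 0.0, 6.4]
width: 0.7
t 15.95 rig [-27.  -37.8  78.5] yawx -6.28 zax [-0.003  0.    -1.   ] F [-1.4  0.   6.4] w 0.7
```

View pics/t6.png

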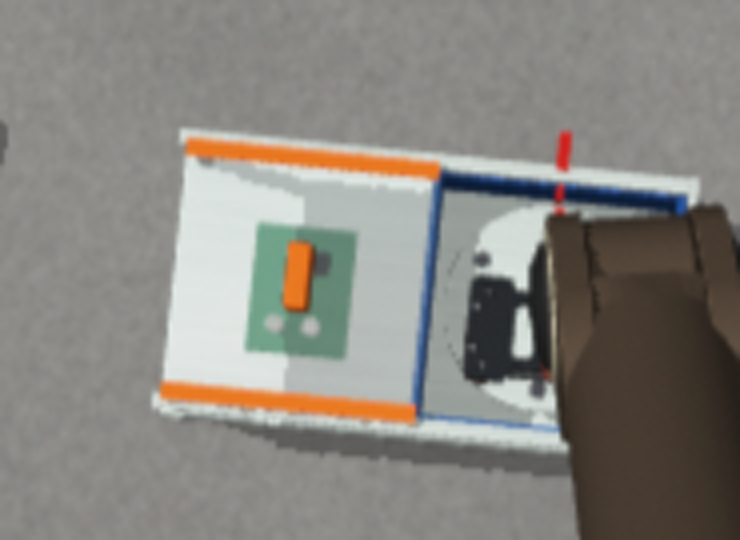

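The mark's end (558,210) now lines up with the pointer (560,190). Lifting off and moving aside to check.

```bash
python3 -m handwheel '{"linear":[[0,0,-2],[0,0,-5],[0,0,-20],[0,0,-30],[0,0,-30],[0,0,0]],"angular":[[0,0,0],[0,0,0],[0,0,0],[0,0,0],[0,0,0],[0,0,0]],"gripper":[0,0,0,0,0,0]}' | grep -v rot
python3 -m handwheel '{"linear":[[5,-35,0],[5,-35,0],[5,-35,0],[5,-35,0],[5,-35,0],[0,-30,0],[0,0,0],[0,0,0]],"angular":[[0,0,0],[0,0,0],[0,0,0],[0,0,0],[0,0,0],[0,0,0],[0,0,0],[0,0,0]],"gripper":[1,1,1,1,1,1,1,1]}' | grep -v rot
python3 - <<'E'
from h import *
rep()
im=vision.camera("top"); cv2.imwrite("pics/t7.png",cv2.resize(im[135:270,200:385,::-1],None,fx=4,fy=4,interpolation=cv2.INTER_CUBIC))
E
```

```text
t: 16.5
eef_pos: [520.1, -96.6, 170.9]
wrist_force: [1.0, 0.1, 0.2]
width: 0.5
t: 17.17
eef_pos: [564.3, 106.6, 165.2]
wrist_force: [-0.2, -0.5, -0.1]
width: 50.4
t 17.17 rig [ -1.3 169.1 165.2] yawx -6.04 zax [-0.002  0.    -1.   ] F [-0.2 -0.5 -0.1] w 50.4
```

View pics/t7.png

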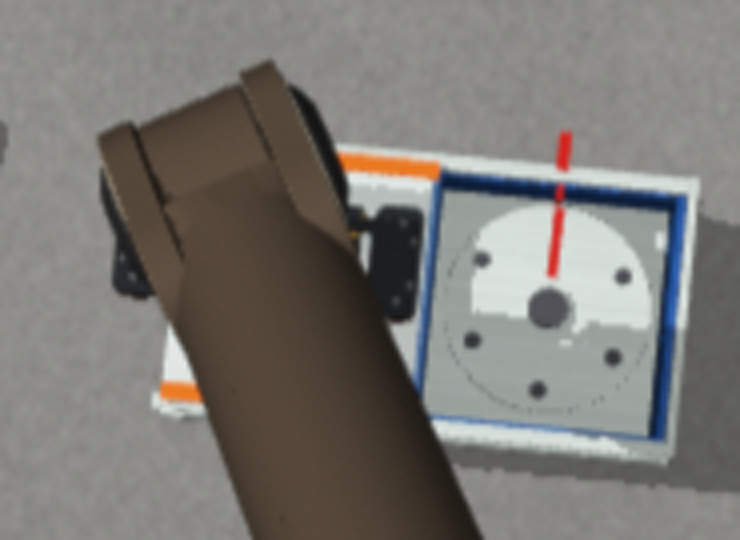

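The mark (552,276)–(559,207) is in line with the hub and the pointer.

Run:
```python
from h import *
def c(u,v,z): return back("top",u/4-.375+200,v/4-.375+135,z)
a,b=rig(c(552,276,57.5)),rig(c(559,207,57.5)); d=b-a
print(np.degrees(np.arctan2(b[1],b[0])),np.degrees(np.arctan2(d[1],d[0])))
print(goto([0,163.8,113.6]))
```

```text
-0.3771365959812016 -0.38740109533592554
[ 0.9  3.2 51.6]
```

```bash
python3 -m handwheel '{"linear":[[0,0,0],[0,0,0],[0.5,3,0],[0,0,0],[0,0,0],[0,0,15],[0,0,15],[0,0,0]],"angular":[[0,0,0],[0,0,0],[0,0,0],[0,0,0],[0,0,0],[0,0,0],[0,0,0],[0,0,0]],"gripper":[1,1,1,1,1,1,1,1]}' | grep -v rot
python3 - <<'E'
from h import *
rep();print(goto([0,163.8,113.6]))
E
```

```text
t: 17.88
eef_pos: [564.0, 100.9, 133.6]
wrist_force: [-0.6, -0.8, 0.4]
width: 87.7
t 17.88 rig [ -0.9 163.5 133.6] yawx -6.29 zax [-0.004 -0.001 -1.   ] F [-0.6 -0.8  0.4] w 87.7
[ 1.  -0.3 20. ]
```

```bash
python3 -m handwheel '{"linear":[[0.8,0,10],[0,0,9],[0,0,0],[0,0,0],[0,0,0],[0,0,0],[0,0,0],[0,0,0]],"angular":[[0,0,0],[0,0,0],[0,0,0],[0,0,0],[0,0,0],[0,0,0],[0,0,0],[0,0,0]],"gripper":[1,1,1,0,0,0,0,0]}' 15| grep -v rot
python3 -m handwheel '{"linear":[[0,0,0],[0,0,0],[0,0,0],[0,0,0],[0,0,0],[0,0,0],[0,0,0],[0,0,0]],"angular":[[0,0,0],[0,0,0],[0,0,0],[0,0,0],[0,0,0],[0,0,0],[0,0,0],[0,0,0]],"gripper":[0,0,0,0,0,0,0,0]}' 15| grep -v rot
python3 - <<'E'
from h import *
rep()
E
```

```text
t: 18.55
eef_pos: [566.5, 101.6, 117.4]
wrist_force: [0.3, -0.4, 0.3]
width: 58.3
t: 19.22
eef_pos: [566.3, 100.7, 116.9]
wrist_force: [-1.6, -2.8, 0.4]
width: 15.6
t 19.22 rig [  1.3 163.5 116.9] yawx -6.3 zax [-0.    -0.001 -1.   ] F [-1.6 -2.8  0.4] w 15.6
```

```bash
python3 -m handwheel '{"linear":[[0,5,0],[0,20,0],[0,25,0],[0,25,0],[0,25,0],[0,25,0],[0,20,0],[0,8,0]],"angular":[[0,0,0],[0,0,0],[0,0,0],[0,0,0],[0,0,0],[0,0,0],[0,0,0],[0,0,0]],"gripper":[0,0,0,0,0,0,0,0]}' | grep -v rot
python3 -m handwheel '{"linear":[[0,3,0],[0,2,0],[0,2,0],[0,2,0],[0,0,0],[0,0,0]],"angular":[[0,0,0],[0,0,0],[0,0,0],[0,0,0],[0,0,0],[0,0,0]],"gripper":[0,0,0,0,0,0]}' | grep -v rot
python3 - <<'E'
from h import *
rep()
E
```

```text
t: 19.88
eef_pos: [549.2, -53.0, 116.9]
wrist_force: [0.3, 1.9, -0.4]
width: 16.0
t: 20.38
eef_pos: [548.6, -58.7, 116.9]
wrist_force: [-1.7, 2.3, 1.0]
width: 15.8
t 20.38 rig [  0.9   3.2 116.9] yawx -6.21 zax [-0.  0. -1.] F [-1.7  2.3  1. ] w 15.8
```

```bash
python3 -m handwheel '{"linear":[[0,2,0],[0,2,0],[0,0,0],[0,0,0]],"angular":[[0,0,0],[0,0,0],[0,0,0],[0,0,0]],"gripper":[0,0,0,0]}' | grep -v rot
python3 -m handwheel '{"linear":[[0,2,0],[0,0,0],[0,0,0]],"angular":[[0,0,0],[0,0,0],[0,0,0]],"gripper":[0,0,0]}' | grep -v rot
```

```text
t: 20.72
eef_pos: [548.1, -63.4, 116.9]
wrist_force: [-2.1, 3.2, 1.1]
width: 15.9
t: 20.97
eef_pos: [548.0, -63.4, 116.9]
wrist_force: [-2.6, 8.3, 2.1]
width: 15.8
```

The end stop is felt (8 N, no motion). Releasing and lifting.

```bash
python3 -m handwheel '{"linear":[[0,-0.7,0],[0,0,0],[0,0,0],[0,0,0],[0,0,0],[0,0,-10],[0,0,-30],[0,0,-35]],"angular":[[0,0,0],[0,0,0],[0,0,0],[0,0,0],[0,0,0],[0,0,0],[0,0,0],[0,0,0]],"gripper":[0,1,1,1,1,1,1,1]}' | grep -v rot
python3 -m handwheel '{"linear":[[-30,0,0],[-30,0,0],[-30,0,0],[-30,0,0],[-20,0,0],[0,0,0],[0,0,0],[0,0,0]],"angular":[[0,0,0],[0,0,0],[0,0,0],[0,0,0],[0,0,0],[0,0,0],[0,0,0],[0,0,0]],"gripper":[1,1,1,1,1,1,1,1]}' | grep -v rot
python3 - <<'E'
from h import *
rep()
im=vision.camera("top"); cv2.imwrite("pics/t8.png",cv2.resize(im[135:270,200:385,::-1],None,fx=4,fy=4,interpolation=cv2.INTER_CUBIC))
cv2.imwrite("pics/t8f.png",im[:,:,::-1])
E
```

```text
t: 21.63
eef_pos: [546.7, -64.9, 191.6]
wrist_force: [0.8, -0.1, 0.2]
width: 58.8
t: 22.3
eef_pos: [410.1, -49.7, 192.8]
wrist_force: [1.0, 0.2, -1.1]
width: 87.7
t 22.3 rig [-137.7   -2.9  192.8] yawx -6.28 zax [ 0.002 -0.    -1.   ] F [ 1.   0.2 -1.1] w 87.7
```

View pics/t8.png

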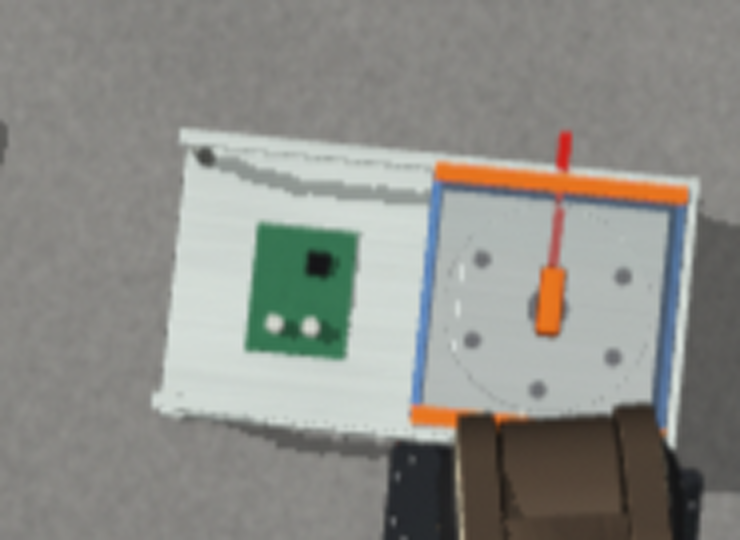

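View pics/t8f.png

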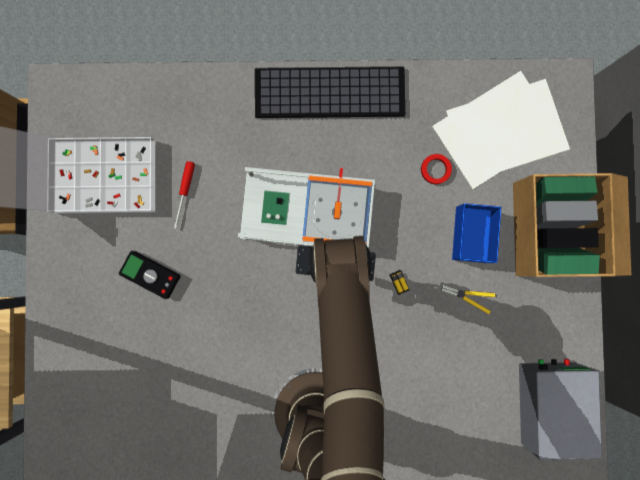

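The cover is shut: the bar at crop (551,300) is over the hub and the orange strips reach the rail end at (690,195). The mark is still at the pointer, and the other things haven't moved. Handing in.

```bash
python3 -c "
from cell import hand_in
print(hand_in())"
```

```text
the job is handed in; nothing more can be done
None
```

The job is handed in: I opened the cover, brought the wheel's mark to the pointer and once more all the way round, then shut the cover and let go. `hand_in()` reports no verdict, so these are my own checks.

- **Cover:** I slid it until the force rose at the open end stop, and later felt the shut end stop the same way, about 165 mm apart. After letting go, the top picture shows the grip bar over the hub again.
- **Wheel:** I turned it anticlockwise with the closed fingertips at a radius of about 45 mm. In the last picture with the cover open, the mark is about 0.4° from the pointer. It still lines up with the cover shut.
- **Force on the wheel:** the face was about 5–6 mm above nominal. The wrist readings between moves were about 4.5 to 7 N; I did not see peaks within a move.
- **End state:** the gripper is open and clear of the rig, the clock stood at about 22 s, and the bystanders look unmoved in the top picture.

Two things did not match:
- **Slip:** the wheel slipped about 40° against the fingertip over the full turn. I made this up by checking the pictures and turning further.
- **Rig position:** the camera and the end stops disagreed by about 2 mm on where the rig is, which is within the calibration.

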